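# Pin a stop bar in its bracket

## Robot

A 7-joint arm with a two-finger parallel gripper is mounted at the origin on a cart in front of the work surface, level with it; the furniture and walls round the work are solid. World frame = base frame: x ahead of the robot, y to its left, z up, the work surface at z = 0. Lengths are in m, angles in rad, forces in N, time in s.
With the tool pointing down it reaches from about 0.35 to 0.9 m from the base axis. Payload 8.1 kg.
Tool frame: the origin (TCP) lies at the centre of the arm's flange, where the gripper is bolted on; the fingertips stand 178 mm ahead of it and the grasp point (between the pads) lies 159 mm ahead of it; z points along the fingers, y is the line along which they close (so a half turn about z gives the same grasp; the last joint's range is limited). The gripper opens to 92 mm and grips with 3 to 60 N. Pads are 19 mm wide; open, the fingers measure 130 mm over their backs; the gripper's body (75 mm by 190 mm) begins 47 mm behind the grasp point.
Start: joints at [1.121, 0.434, 0.025, 1.573, -0.012, 1.134, -0.075], TCP at [0.212, -0.588, 0.405] pointing down, gripper open.
Joint ranges: [-2.62, 2.62], [-0.44, 2.09], [-1.27, 1.32], [0.08, 2.57], [-1.32, 4.46], [0.12, 2], [-2.74, 2.74]. Speed limits (rad/s): [2.22, 2.22, 3.01, 3.01, 3.14, 3.14, 3.14].

## Interface

Orientations are given as a rotation vector (axis times angle).
In Python, from cell import arm gives the robot as it stands. The module is installed in compiled form; this text tells all that it offers.
- The arm moves only by the shell command python3 -m inch 'ROWS' [FORCE]. ROWS is text: rows parted by semicolons, each of 5 numbers parted by spaces: the shift along the tool's x, y, z in m, then the turn about the tool's z in rad, then the finger opening in m, from 0 to 0.0918. In form: x y z roll fingers; .... A call has 1 to 5 rows; each row is the pose to reach, as a shift and turn from the pose commanded when the call began, along the tool's axes at that moment; what a row does not reach only later rows make up. A row lasts 1/10 s, in which the tool goes at most 50 mm and 8.59 degrees, less where a joint would pass 70% of its speed; a pose out of reach is approached as far as the arm can. A call with a gripper value outside its range is refused whole. The fingers move at their own pace and stop on an object; FORCE is the grip in N (left out, the last holds). Time passes only in rows, so rows that repeat a pose let the fingers close. It gives the time, the measured TCP pose, the force, the opening and the grip force at its end, in the units of the state.
- arm.observe(): the state, without advancing time (a new reading comes with each control period).
- arm.get_image(name): name is "scene" or "top" or "wrist"; returns the picture (480x640x3 uint8, red, green, blue); there is no depth.
- arm.get_calibration(name): a dict with "intrinsics" (3x3 intrinsics, pixels), "pose" (4x4, takes a point from camera to world coordinates). Camera axes: x right, y up, looking along -z (the intrinsics and any distortion apply to the point x, -y, -z); pixel columns grow to the right and rows downward; lengths in m; the calibration is good to about 2 mm. A picture is of the moment at which its call begins: read the wrist's pose just before it. get_calibration takes no time and is no camera call; for the wrist camera it gives the pose at the moment of the call.
- arm.sign_off(): hands the job in; it is judged then, once.
Trained networks look in the newest picture that a camera, given by its name, has taken for a name from the list of things; names that differ only in an ending like _2 or _b are one class to them, and where a whole thing is asked for, a point or a joint stands for the part that bears it (a point fixed in the world has none). Each returns a list of dicts, best first, with "conf" (0 to 1); they miss things now and then, are a little off and sometimes report something else, mostly with a low value. They report only what shows in the picture. A call takes as long as a camera call.
- arm.look_for(camera, query): "point" ([row, column] in pixels, amid what is visible of it).
- arm.silhouettes(camera, query): "region" (480x640 bool, what is visible of it) and "point" ([row, column] in pixels, amid what is visible of it).
- arm.place_of(camera, query): "point" ([row, column] in pixels: a listed point, or the origin of a listed thing).
The state is a dict: "clock": time; "joints": joint angles; "dq": joint speeds; "joint_efforts": joint torques, N m; "position": TCP position; "ee_rot": TCP orientation; "force": force on the tool from outside, world axes, zero at the start; "ft_torque": the same for the moment, N m; "width": opening from 0.0 (shut) to 1.0 (fully open); "gripper_force": force on a finger pad.
Only numpy, scipy, OpenCV 4.12 (cv2) and the standard library are available. Lean on these libraries where they do the work, as an engineer would, in place of code of your own. Each camera call takes 0.05 s, during which the arm holds its last target. There are 200 camera calls.

## Task

Fix the aluminium stop bar in the green bracket: slide the bar along its channel until its hole lines up with the bore in the bracket's bridge and base, then press the headed pin, which is already started in the boss on the bridge, down through the bar and into the base until its head is fully home on the boss. Leave the pin and the bar like that, at rest.

Things in the scene. Friction and masses are not known exactly. Their poses are not given: they have to be found in the camera images.
- bracket: Green bracket, fixed to the bench. Origin on the bench under the bore. Base plate 94 (x) x 150 (y) x 20 mm high; on it two guide walls 84 mm long, tops at 38 mm, form an open-ended channel 42 mm wide along the bracket's y for the bar. Over its middle a bridge (66 x 44 mm, z 38 to 50) with a round steel boss, 29 mm diameter, top at 70 mm. A vertical 13 mm bore runs through boss, bridge and base.
- bracket_bore (a point): On the axis of the bracket's vertical bore, 36 mm above the bench, level with the top of the bar. The bar's hole belongs here. Axes as the bracket's.
- stop_bar: Loose aluminium bar, 40 (x) x 180 (y) x 16 mm thick, 0.26 to 0.48 kg, lying on the base plate in the channel under the bridge, 1 mm play each side, both ends out. Origin: centre of its underside; y parallel to the bracket's y. A raised toe, 22 mm high, on its -y end. It starts 20 to 50 mm too far towards +y, slides under a few N and stays put. No end stop: pushed too far, push it back by its toe end.
- bar_hole (a point): Centre of the bar's 13 mm round through hole (vertical), at mid-length and mid-width, on the bar's top face. Axes as the bar's.
- bar_push_end (a point): Centre of the bar's plain +y end face (40 mm wide, 16 mm high, z 20 to 36 mm above the bench), 90 mm from the hole. It stands clear of the base plate, at the end too.
- cross_pin (a joint): How far the headed steel pin has been pressed down (m): starts at 0 to 0.004, with its nose 2 to 6 mm above the bar; 0.039 = fully home, head on boss. It slides straight down the bore under 5 to 15 N and stays where it is left. Shank 12 mm diameter; its last 12 mm taper to a 4 mm nose that draws the bar into line if the holes are within about 3 mm; otherwise the bar blocks it.
- pin_head_top (a point): Centre of the flat top of the pin's dark round head (32 mm diameter, 12 mm thick), the face to press on: 121 to 117 mm above the bench at the start, 82 mm when fully home.

How it is judged:
At the end, for the whole second after the job is handed in: The pin is pressed home through the bar (head within 4 mm of the boss), the bar's hole is within 4 mm of the bore and the bar is at rest (value of joint cross_pin above 0.035 m and distance between bar_hole and bracket_bore below 0.004 m and linear speed of stop_bar below 0.01 m/s); the robot touches nothing.
It also fails if it takes over 45 s, if anything falls off the work surface, if the arm or the gripper's body presses on something with over 40 N, if the wrist force passes 120 N, or if a joint passes its speed limit or range.

## Working session

There is one attempt and no reset: what is moved stays moved. The work goes in short steps, Python scripts to look and compute and a shell command to move; the robot and the scene stay as the last step left them, time stands still between calls to the robot, and variables do not carry over. Pictures are saved under pics/ and viewed, at most 10 in all, crops included, and the job is handed in when it is done.

```bash
mkdir -p pics
cat > h.py <<'E'
import numpy as np,cv2
from cell import arm
from scipy.spatial.transform import Rotation as R
def ray(cam,p,z,cal=None):
    c=cal or arm.get_calibration(cam);K=np.array(c["intrinsics"]);T=np.array(c["pose"])
    d=np.linalg.inv(K)@[p[1],p[0],1];d=T[:3,:3]@[d[0],-d[1],-d[2]];o=T[:3,3]
    return o+d*(z-o[2])/d[2]
def tool(v):
    s=arm.observe();return R.from_rotvec(s["ee_rot"]).inv().apply(np.array(v)-s["position"])
E
python3 - <<'E'
from h import *
s=arm.observe();print({k:np.round(v,3) for k,v in s.items()})
for c in("top","scene"):
    im=arm.get_image(c);cv2.imwrite(f"pics/{c}1.png",im[...,::-1])
    cal=arm.get_calibration(c);print(c,list(cal),np.round(cal["pose"],3).tolist())
    for q,z in(("pin_head_top",.119),("bar_hole",.036),("bar_push_end",.028),("bracket_bore",.036),("bracket",0),("stop_bar",.02)):
        for r in arm.place_of(c,q)[:2]: print(q,np.round(r["conf"],2),np.round(r["point"]),np.round(ray(c,r["point"],z),4))
E
```

```text
{'clock': np.float64(0.0), 'joints': array([ 1.121,  0.435,  0.025,  1.574, -0.012,  1.134, -0.075]), 'dq': array([-0.001, -0.   , -0.   ,  0.   , -0.001,  0.001, -0.   ]), 'joint_efforts': array([-0.0000e+00, -6.6785e+01,  9.8500e-01, -3.1447e+01, -6.1000e-02,
        4.3000e-02,  0.0000e+00]), 'position': array([ 0.212, -0.588,  0.404]), 'ee_rot': array([-3.093e+00, -5.420e-01,  1.000e-03]), 'force': array([-0.451, -0.395, -0.106]), 'ft_torque': array([-0.012, -0.022,  0.031]), 'gripper_force': np.float64(0.0), 'width': np.float64(0.997)}
top ['intrinsics', 'pose'] [[-0.019, 0.996, -0.083, 0.441], [-1.0, -0.02, -0.005, -0.205], [-0.007, 0.083, 0.997, 0.935], [0.0, 0.0, 0.0, 1.0]]
pin_head_top 0.63 [233. 351.] [ 0.5249 -0.2553  0.119 ]
pin_head_top 0.58 [239. 347.] [ 0.516  -0.2484  0.119 ]
bar_hole 0.8 [237. 333.] [ 0.5269 -0.2269  0.036 ]
bar_push_end 0.66 [245. 288.] [ 0.5147 -0.1448  0.028 ]
bracket_bore 0.56 [238. 348.] [ 0.5243 -0.2541  0.036 ]
bracket 0.56 [237. 347.] [ 0.5292 -0.2555  0.    ]
stop_bar 0.84 [240. 334.] [ 0.5219 -0.2305  0.02  ]
stop_bar 0.17 [237. 347.] [ 0.5275 -0.2535  0.02  ]
scene ['intrinsics', 'pose'] [[-0.78, 0.344, -0.522, 0.058], [-0.625, -0.406, 0.666, 0.389], [0.017, 0.847, 0.532, 0.559], [0.0, 0.0, 0.0, 1.0]]
pin_head_top 0.74 [208. 338.] [ 0.5234 -0.2622  0.119 ]
bar_hole 0.86 [258. 326.] [ 0.5232 -0.2337  0.036 ]
bar_push_end 0.58 [290. 288.] [ 0.5215 -0.1375  0.028 ]
bracket_bore 0.95 [251. 333.] [ 0.5284 -0.2608  0.036 ]
bracket 0.92 [270. 334.] [ 0.5239 -0.2582  0.    ]
stop_bar 0.56 [267. 327.] [ 0.5205 -0.2342  0.02  ]
```

```bash
python3 -c "
import cv2
a=cv2.imread('pics/top1.png')[130:330,200:460];b=cv2.imread('pics/scene1.png')[130:330,200:460]
cv2.imwrite('pics/c1.png',cv2.resize(cv2.vconcat([a,b]),None,fx=1.5,fy=1.5))"
```

```text
(no output)
```

View pics/c1.png

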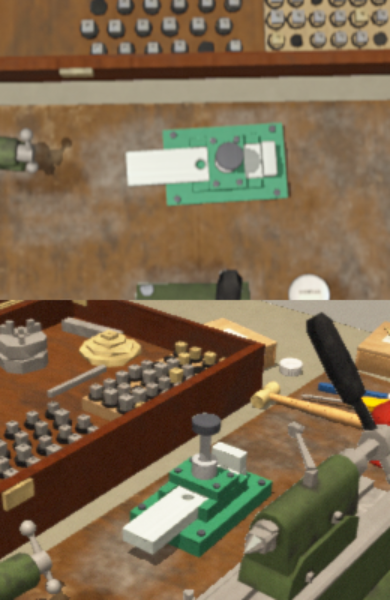

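View pics/scene1.png

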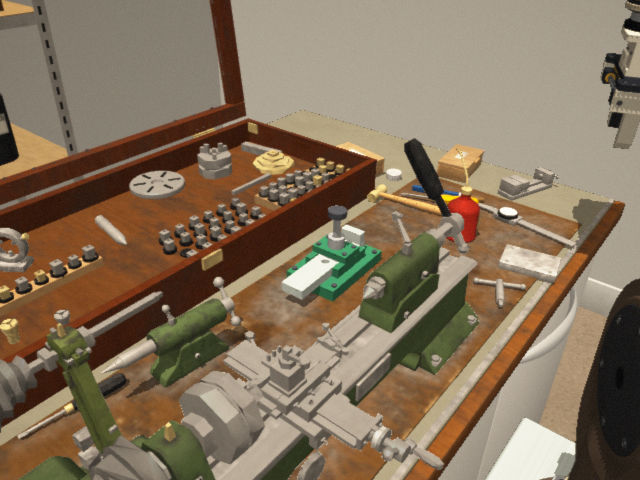

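View pics/top1.png

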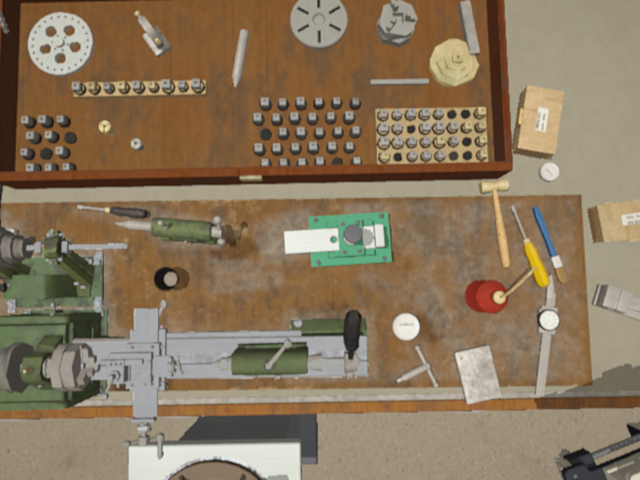

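Run:
```python
from h import *
for q,z in(("stop_bar",.036),("bracket",.015)):
  for c in("top",):
    r=arm.silhouettes(c,q)[0];m=r["region"]
    if q=="stop_bar":
        m=m.copy();m[:,330:]=0
    cn=max(cv2.findContours(m.astype(np.uint8),0,1)[0],key=cv2.contourArea)
    P=np.array([ray(c,(p[0][1],p[0][0]),z)[:2] for p in cn],np.float32)
    b=cv2.minAreaRect(P*1000);print(q,c,r["conf"],b,np.round(cv2.boxPoints(b)).tolist())
for n,p,z in(("tailstockball",(222,230),.1),("handle tip",(270,353),.15),("boxedge",(170,330),.06),("lathe",(320,300),.1)): print(n,ray("top",p,z).round(3),ray("top",p,0).round(3))
```

```text
stop_bar top 0.79 ((519.953125, -178.98141479492188), (41.499019622802734, 84.41069793701172), 2.058246612548828) [[498.0, -138.0], [501.0, -222.0], [542.0, -220.0], [539.0, -136.0]]Traceback (most recent call last):
  File "<stdin>", line 4, in <module>
IndexError: list index out of range
```

```bash
python3 -m inch '0.047 0.017 0 -0.15 0; 0.094 0.034 0 -0.3 0; 0.141 0.051 0 -0.45 0; 0.188 0.068 0 -0.6 0; 0.235 0.085 0 -0.75 0' 20
python3 - <<'E'
from h import *
p=(.519,-.10,.405);print(tool(p).round(4), arm.observe()["joints"].round(2))
x=R.from_rotvec(arm.observe()["ee_rot"]).as_matrix();print(x.round(3))
E
```

```text
clock: 1.3
position: [0.4641, -0.5877, 0.4049]
ee_rot: [2.676, 1.645, 0.0]
force: [-0.4, -0.8, -0.3]
width: 0.618
gripper_force: 0.0
[ 4.600e-01 -1.712e-01 -2.000e-04] [ 0.92  0.66 -0.16  1.2   0.1   1.3   0.29]
[[ 0.451  0.892  0.   ]
 [ 0.892 -0.451 -0.   ]
 [-0.     0.    -1.   ]]
```

```bash
python3 -m inch '0.046 -0.017 0 -0.1 0; 0.092 -0.034 0 -0.2 0; 0.138 -0.051 0 -0.3 0; 0.184 -0.068 0 -0.4 0; 0.230 -0.086 0 -0.503 0'
python3 - <<'E'
from h import *
s=arm.observe();print(tool((.519,-.10,.405)).round(4),s["joints"].round(2), R.from_rotvec(s["ee_rot"]).as_matrix().round(3).tolist())
im=arm.get_image("wrist");cv2.imwrite("pics/w1.png",im[...,::-1]);
c=arm.get_calibration("wrist");print(np.round(c["pose"],3).tolist())
for q,z in(("pin_head_top",.119),("bar_hole",.036),("bar_push_end",.028),("bracket_bore",.036)):
    for r in arm.place_of("wrist",q)[:2]: print(q,np.round(r["conf"],2),np.round(r["point"]),np.round(ray("wrist",r["point"],z),4))
E
```

```text
clock: 1.8
position: [0.4908, -0.342, 0.4048]
ee_rot: [2.184, 2.258, -0.0]
force: [1.1, 0.7, 0.2]
width: 0.182
gripper_force: 0.0
[ 0.241   0.0362 -0.0003] [ 0.76  0.42 -0.34  1.62  0.15  1.13  0.41] [[-0.033, 0.999, 0.0], [0.999, 0.033, -0.0], [-0.0, 0.0, -1.0]]
[[0.999, -0.048, -0.014, 0.49], [0.049, 0.968, 0.244, -0.266], [0.001, -0.245, 0.97, 0.385], [0.0, 0.0, 0.0, 1.0]]
pin_head_top 0.73 [120. 374.] [ 0.5268 -0.2539  0.119 ]
bar_hole 0.71 [ 82. 361.] [ 0.5244 -0.2235  0.036 ]
bracket_bore 0.83 [124. 362.] [ 0.5269 -0.2629  0.036 ]
```

View pics/w1.png

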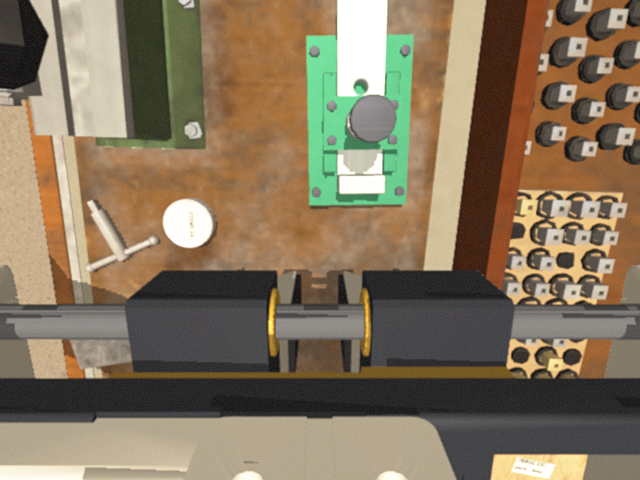

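Run:
```python
from h import *
S=[ray("wrist",p,.022)[:2] for p in((50,314),(50,406),(190,316),(191,399))]
print(np.round(S,4),np.mean(S,0))
print("head",ray("wrist",(119,373),.119))
print("box",[ray("wrist",p,z).round(3) for p in((100,485),) for z in(0,.05,.08)],"box outer right",[ray("wrist",(100,520),z).round(3) for z in(.05,.08)])
print("lathe",[ray("wrist",(100,203),z).round(3) for z in(0.02,.08)],[ray("wrist",(60,130),z).round(3) for z in(0.02,.08)])
# box wall height: match wrist vs top (row 170..185)
for z in(.0,.03,.06,.09): print(z,ray("top",(176,330),z)[0].round(3),ray("top",(185,330),z)[0].round(3),ray("wrist",(60,475),z)[0].round(3),ray("wrist",(60,535),z)[0].round(3))
```

```text
[[ 0.4823 -0.2016]
 [ 0.563  -0.1993]
 [ 0.4873 -0.3245]
 [ 0.567  -0.3232]] [ 0.52487632 -0.26216229]
head [ 0.52471465 -0.26331737  0.119     ]
box [array([ 0.647, -0.236,  0.   ]), array([ 0.627, -0.242,  0.05 ]), array([ 0.614, -0.245,  0.08 ])] box outer right [array([ 0.656, -0.241,  0.05 ]), array([ 0.641, -0.244,  0.08 ])]
lathe [array([ 0.382, -0.246,  0.02 ]), array([ 0.4  , -0.251,  0.08 ])] [array([ 0.319, -0.214,  0.02 ]), array([ 0.347, -0.225,  0.08 ])]
0.0 0.649 0.631 0.633 0.689
0.03 0.642 0.625 0.622 0.673
0.06 0.636 0.619 0.61 0.658
0.09 0.629 0.613 0.599 0.642
```

```bash
python3 -m inch '0.049 0.009 0 0 0; 0.098 0.018 0 0 0; 0.147 0.027 0 0 0; 0.196 0.036 0 0 0; 0.240 0.036 0 0 0'
python3 - <<'E'
from h import *
s=arm.observe();print(s["joints"].round(2), R.from_rotvec(s["ee_rot"]).as_matrix().round(3).tolist())
for c in("top","wrist"):
  im=arm.get_image(c);cv2.imwrite(f"pics/{c}2.png",im[...,::-1])
  for q,z in(("bar_push_end",.028),("bar_hole",.036),("pin_head_top",.119)):
    for r in arm.place_of(c,q)[:1]: print(c,q,np.round(r["conf"],2),np.round(r["point"]),np.round(ray(c,r["point"],z),4))
E
```

```text
clock: 2.55
position: [0.5207, -0.1024, 0.4047]
ee_rot: [2.192, 2.25, 0.001]
force: [0.6, 0.4, -0.0]
width: 0.004
gripper_force: 0.0
[ 0.43  0.32 -0.43  1.77  0.15  1.08 -0.03] [[-0.026, 1.0, 0.001], [1.0, 0.026, 0.0], [0.0, 0.001, -1.0]]
top bar_push_end 0.95 [242. 288.] [ 0.5198 -0.1436  0.028 ]
top bar_hole 0.82 [234. 332.] [ 0.5326 -0.2261  0.036 ]
top pin_head_top 0.49 [232. 352.] [ 0.5265 -0.2582  0.119 ]
wrist bar_push_end 0.57 [247. 318.] [ 0.5197 -0.1403  0.028 ]
```

```bash
python3 -m inch '-0.010 0 0.048 0 0; -0.010 0 0.096 0 0; -0.010 0 0.144 0 0; -0.010 0 0.170 0 0; -0.010 0 0.170 0 0'
python3 - <<'E'
from h import *
im=arm.get_image("wrist");cv2.imwrite("pics/w3.png",im[...,::-1])
print(tool((.5195,-.112,.204)).round(4))
for q,z in(("bar_push_end",.028),):
    for r in arm.place_of("wrist",q)[:1]: print(q,np.round(r["conf"],2),np.round(r["point"]),np.round(ray("wrist",r["point"],z),4))
E
```

```text
clock: 3.45
position: [0.5185, -0.1144, 0.2312]
ee_rot: [-2.188, -2.247, 0.007]
force: [-0.5, -0.8, 0.7]
width: 0.005
gripper_force: 0.0
[0.0021 0.0001 0.0295]
```

View pics/w3.png

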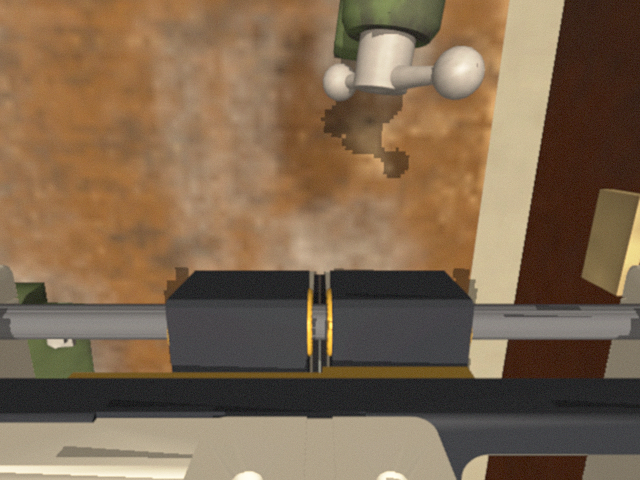

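The wrist picture shows shut fingers over bare bench. The tailstock ball handle (60,385) is clear behind the arm, and the box wall lies to the right (x > 500).

```bash
python3 -m inch '0.001 0 0.027 0 0; 0.001 0 0.027 0 0; 0.001 0 0.027 0 0'; python3 -m inch '-0.005 0 0 0 0;-0.010 0 0 0 0; -0.010 0 0 0 0'
```

```text
clock: 3.85
position: [0.5206, -0.1124, 0.2093]
ee_rot: [2.189, 2.252, 0.001]
force: [0.1, -0.4, 1.7]
width: 0.005
gripper_force: 0.0
clock: 4.15
position: [0.5206, -0.1234, 0.2086]
ee_rot: [2.19, 2.25, 0.0]
force: [-0.4, 0.3, 0.0]
width: 0.003
gripper_force: 0.0
```

```bash
python3 -m inch '-0.001 0 0.004 0 0;-0.003 0 0.004 0 0; -0.003 0 0.004 0 0'; for i in 1 2 3; do python3 -m inch '-0.002 0 0 0 0;-0.002 0 0 0 0' | grep -E 'pos|force:'; done
```

```text
clock: 4.45
position: [0.5204, -0.1253, 0.2035]
ee_rot: [-2.189, -2.253, 0.001]
force: [-0.5, -0.1, -0.9]
width: 0.006
gripper_force: 0.0
position: [0.5206, -0.1273, 0.2037]
force: [0.2, 0.4, 0.5]
gripper_force: 0.0
position: [0.5206, -0.1289, 0.2037]
force: [0.2, 1.2, 0.4]
gripper_force: 0.5
position: [0.5207, -0.131, 0.2037]
force: [-0.0, 2.1, 0.2]
gripper_force: 1.0
```

```bash
python3 -m inch '-0.005 0 0 0 0;-0.010 0 0 0 0;-0.015 0 0 0 0;-0.020 0 0 0 0;-0.020 0 0 0 0'
python3 - <<'E'
from h import *
im=arm.get_image("top");cv2.imwrite("pics/top4.png",im[...,::-1]);s=arm.get_image("scene");cv2.imwrite("pics/scene4.png",s[...,::-1])
for c in("top","scene"):
  for q,z in(("bar_push_end",.028),("bar_hole",.036),("pin_head_top",.119),("bracket_bore",.036),("stop_bar",.02),("bracket",0)):
    for r in arm.place_of(c,q)[:1]: print(c,q,np.round(r["conf"],2),np.round(r["point"]),np.round(ray(c,r["point"],z),4))
a=cv2.resize(cv2.imread("pics/top1.png")[205:275,275:400],None,fx=6,fy=4);b=cv2.resize(im[205:275,275:400,::-1],None,fx=6,fy=4)
cv2.imwrite("pics/cmp.png",cv2.vconcat([a,b]))
E
```

```text
clock: 5.55
position: [0.5212, -0.1524, 0.2037]
ee_rot: [2.19, 2.251, -0.001]
force: [-0.6, 0.4, 0.5]
width: 0.006
gripper_force: 0.0
top bar_hole 0.91 [237. 347.] [ 0.5264 -0.2527  0.036 ]
top pin_head_top 0.79 [234. 354.] [ 0.524  -0.2613  0.119 ]
top bracket_bore 0.83 [240. 348.] [ 0.5211 -0.2548  0.036 ]
top stop_bar 0.85 [236. 348.] [ 0.5307 -0.2558  0.02  ]
top bracket 0.81 [240. 348.] [ 0.524  -0.2569  0.    ]
scene pin_head_top 0.79 [209. 337.] [ 0.5237 -0.261   0.119 ]
scene stop_bar 0.84 [263. 336.] [ 0.5157 -0.2521  0.02  ]
scene bracket 0.95 [268. 336.] [ 0.5239 -0.2653  0.    ]
```

View pics/cmp.png

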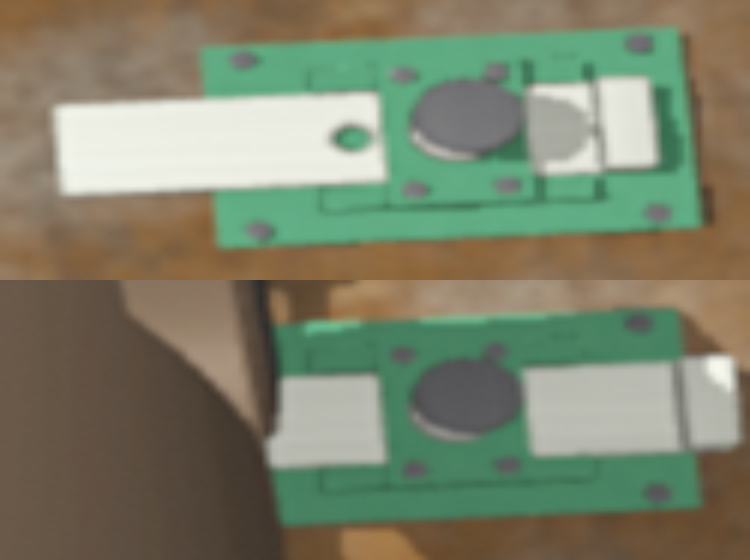

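Run:
```python
from h import *
for n,r,c,z in(("toe now",235,398.3,.042),("toe0",235.5,384.7,.042),("plateR",237,390.3,.02),("plateL",241.5,310.2,.02),("end0",242,284.7,.036),("hole0",239.5,333.5,.036)): print(n,ray("top",(r,c),z).round(4))
```

```text
toe now [ 0.5278 -0.3467  0.042 ]
toe0 [ 0.5274 -0.3218  0.042 ]
plateR [ 0.5264 -0.3351  0.02  ]
plateL [ 0.521 -0.185  0.02 ]
end0 [ 0.5196 -0.1384  0.036 ]
hole0 [ 0.5224 -0.2283  0.036 ]
```

```bash
python3 -m inch '-0.002 0 0 0 0;-0.0045 0 0 0 0;-0.0045 0 0 0 0;-0.0045 0 0 0 0'
python3 -m inch '0.015 0 0 0 0;0.020 0 -0.030 0 0;0.020 0 -0.080 0 0;0.020 0 -0.120 0 0; 0.020 0 -0.120 0 0'
python3 - <<'E'
from h import *
im=arm.get_image("top");cv2.imwrite("pics/top5.png",im[...,::-1])
g=cv2.cvtColor(im,cv2.COLOR_RGB2GRAY).astype(float); a=cv2.cvtColor(cv2.imread("pics/top1.png"),cv2.COLOR_BGR2GRAY).astype(float)
sat=cv2.cvtColor(im,cv2.COLOR_RGB2HSV)[...,1].astype(int);print("sat row235",sat[233:238,392:406].mean(0).round(),"L",sat[240:244,285:325].mean(0).round())
w=arm.get_image("wrist");cv2.imwrite("pics/w5.png",w[...,::-1])
cv2.imwrite("pics/cmp2.png",cv2.resize(im[205:275,275:405,::-1],None,fx=6,fy=6))
E
```

```text
clock: 6.65
position: [0.5214, -0.1555, 0.2037]
ee_rot: [2.189, 2.253, 0.0]
force: [0.5, 1.0, 0.1]
width: 0.002
gripper_force: 0.9
clock: 7.15
position: [0.5225, -0.1345, 0.3291]
ee_rot: [2.183, 2.248, 0.007]
force: [-0.3, 0.0, -0.7]
width: 0.006
gripper_force: 0.0
sat row235 [14. 14. 13. 14. 13. 13. 14. 35. 91. 91. 84. 83. 81. 79.] L [74. 74. 79. 80. 78. 73. 74. 76. 76. 79. 64. 19. 48. 50. 37. 14. 14. 13.
 13. 14. 14. 13. 14. 13. 14. 13. 12. 13. 13. 13. 13. 12. 13. 13. 12. 13.
 13. 13. 13. 14.]
```

View pics/cmp2.png

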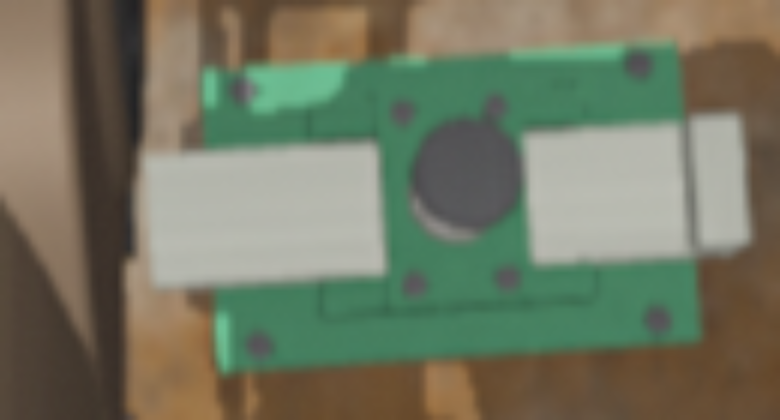

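Run:
```python
from h import *
for n,r,c,z in(("toe",235,399.3,.042),("end",241.7,299.9,.036),("plateR",235.5,275+690/6,.02),("plateL",241.5,275+210/6,.02),("head",234,275+466/6,.119)): print(n,ray("top",(r,c),z).round(4))
s=arm.observe();print(s["position"])
p=arm.place_of("wrist","bar_push_end");print([(q["conf"],ray("wrist",q["point"],.028)) for q in p[:1]])
print("to pin", tool((.5245,-.2605,.329)).round(4))
```

```text
toe [ 0.5277 -0.3485  0.042 ]
end [ 0.5196 -0.1664  0.036 ]
plateR [ 0.5293 -0.3346  0.02  ]
plateL [ 0.521  -0.1846  0.02  ]
head [ 0.5235 -0.2584  0.119 ]
[ 0.5208365  -0.13489476  0.32463168]
[(0.8, array([ 0.51724589, -0.16376308,  0.028     ]))]
to pin [-0.1255  0.0005 -0.0055]
```

```bash
python3 -m inch '0 0 0.045 0 0;0 0 0.090 0 0;0 0 0.120 0 0;0 0 0.120 0 0; 0 0 0.120 0 0' | grep -E "pos|force"
python3 -m inch '-0.012 0 0 0 0;-0.020 0 0 0 0;-0.022 0 0 0 0;-0.022 0 0 0 0;-0.022 0 0 0 0'
python3 -m inch '0.015 0 0 0 0;0.020 0 -0.030 0 0;0.020 0 -0.080 0 0;0.020 0 -0.125 0 0; 0.020 0 -0.125 0 0'
python3 - <<'E'
from h import *
im=arm.get_image("top");cv2.imwrite("pics/top6.png",im[...,::-1]);o=cv2.imread("pics/top5.png")[...,::-1]
f=lambda i:cv2.cvtColor(i,cv2.COLOR_RGB2GRAY).astype(np.float32)
w=cv2.createHanningWindow((26,12),cv2.CV_32F)
sl=np.s_[230:242,384:410]
print(cv2.phaseCorrelate(f(o)[sl],f(im)[sl],w))
sat=cv2.cvtColor(im,cv2.COLOR_RGB2HSV)[...,1].astype(int);print(sat[233:238,392:406].mean(0).round(),sat[240:244,292:306].mean(0).round())
print("to pin", tool((.5245,-.260,.335)).round(4))
E
```

```text
position: [0.5204, -0.1351, 0.2031]
force: [0.5, 0.1, 0.3]
gripper_force: 0.0
clock: 8.3
position: [0.5214, -0.1579, 0.2041]
ee_rot: [2.189, 2.252, -0.0]
force: [0.2, -0.5, 0.1]
width: 0.005
gripper_force: 0.0
clock: 8.8
position: [0.5227, -0.1358, 0.3346]
ee_rot: [2.182, 2.249, 0.008]
force: [-0.1, -0.3, -0.8]
width: 0.004
gripper_force: 0.0
((2.227031198533492, -0.18994424432993284), 0.7908558779292636)
[17. 14. 14. 13. 13. 14. 13. 13. 14. 31. 83. 86. 81. 79.] [76. 72. 78. 79. 66. 36. 50. 52. 52. 37. 14. 13. 14. 13.]
to pin [-0.1239 -0.001  -0.003 ]
```

```bash
python3 -m inch '-0.045 0 0 0 0;-0.090 0 0 0 0;-0.124 -0.001 0 0 0;-0.124 -0.001 0 0 0;-0.124 -0.001 0 0 0' | grep pos
python3 -m inch '0 0 0.015 0 0;0 0 0.030 0 0;0 0 0.030 0 0' | grep -E 'pos|force:'
python3 - <<'E'
from h import *
for c in("scene","top"):
  im=arm.get_image(c)
  if c=="scene":cv2.imwrite("pics/s7.png",cv2.resize(im[130:310,230:430,::-1],None,fx=3,fy=3))
  for r in arm.place_of(c,"pin_head_top")[:1]:print(c,r["conf"],ray(c,r["point"],.119))
E
```

```text
position: [0.523, -0.2612, 0.3274]
position: [0.5231, -0.2591, 0.2968]
force: [-0.5, 0.2, 0.0]
gripper_force: 0.0
scene 0.82 [ 0.53246095 -0.26020797  0.119     ]
```

View pics/s7.png

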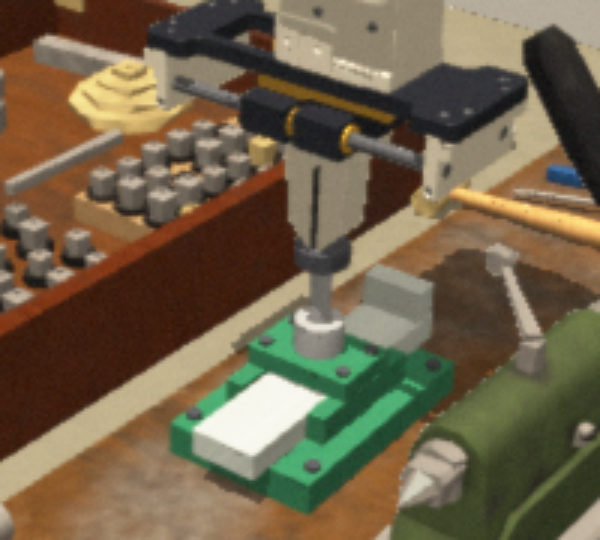

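The scene picture shows the fingertips right over the pin head at about (250,322) in the crop, centred. Next I press in steps and watch the force.

```bash
for i in 1 2 3 4; do python3 -m inch '0 0 0.002 0 0;0 0 0.003 0 0;0 0 0.003 0 0' | grep -E 'pos|force:'; done
```

```text
position: [0.5233, -0.2615, 0.2958]
force: [0.2, 0.4, -0.6]
gripper_force: 0.0
position: [0.5234, -0.2616, 0.2927]
force: [-1.8, 0.5, 2.9]
gripper_force: 1.3
position: [0.5235, -0.2616, 0.2895]
force: [-0.0, -0.1, 2.0]
gripper_force: 0.8
position: [0.5234, -0.2616, 0.2865]
force: [0.6, -0.2, 1.4]
gripper_force: 0.6
```

```bash
for i in 1 2 3 4; do python3 -m inch '0 0 0.002 0 0;0 0 0.003 0 0;0 0 0.003 0 0' | grep -E 'pos|force:'; done
```

```text
position: [0.5234, -0.2616, 0.2835]
force: [-0.3, -0.3, 1.1]
gripper_force: 0.6
position: [0.5234, -0.2616, 0.2806]
force: [-1.4, -1.4, 3.7]
gripper_force: 1.5
position: [0.5234, -0.2616, 0.2778]
force: [-1.1, -0.7, 4.9]
gripper_force: 2.4
position: [0.5234, -0.2616, 0.2748]
force: [-1.3, 0.4, 5.1]
gripper_force: 2.3
```

```bash
for i in 1 2 3 4 5; do python3 -m inch '0 0 0.002 0 0;0 0 0.003 0 0;0 0 0.003 0 0' | grep -E 'pos|force:'; done
```

```text
position: [0.5234, -0.2616, 0.2718]
force: [-0.9, -0.4, 4.8]
gripper_force: 2.2
position: [0.5234, -0.2616, 0.2688]
force: [-2.2, 0.0, 4.4]
gripper_force: 2.4
position: [0.5234, -0.2616, 0.2658]
force: [-1.4, -1.0, 4.3]
gripper_force: 2.3
position: [0.5234, -0.2616, 0.2628]
force: [-1.3, -0.7, 4.9]
gripper_force: 2.4
position: [0.5234, -0.2615, 0.2603]
force: [-4.5, 0.7, 10.4]
gripper_force: 5.3
```

Force is rising at z = 0.260, so the head is reaching the boss. A little more to seat it.

```bash
for i in 1 2; do python3 -m inch '0 0 0.001 0 0;0 0 0.0015 0 0;0 0 0.0015 0 0' | grep -E 'pos|force:'; done
python3 -m inch '0 0 -0.03 0 0;0 0 -0.07 0 0;0 0 -0.11 0 0;0 0 -0.15 0 0;0 0 -0.15 0 0' | grep -E 'clock|pos'
python3 - <<'E'
from h import *
im=arm.get_image("scene");cv2.imwrite("pics/s8.png",cv2.resize(im[130:310,230:430,::-1],None,fx=3,fy=3))
E
```

```text
position: [0.5234, -0.2614, 0.2601]
force: [-8.6, 2.3, 24.9]
gripper_force: 12.4
position: [0.5234, -0.2614, 0.2599]
force: [-12.2, 4.6, 39.6]
gripper_force: 19.5
clock: 14.85
position: [0.5249, -0.2615, 0.4121]
```

View pics/s8.png

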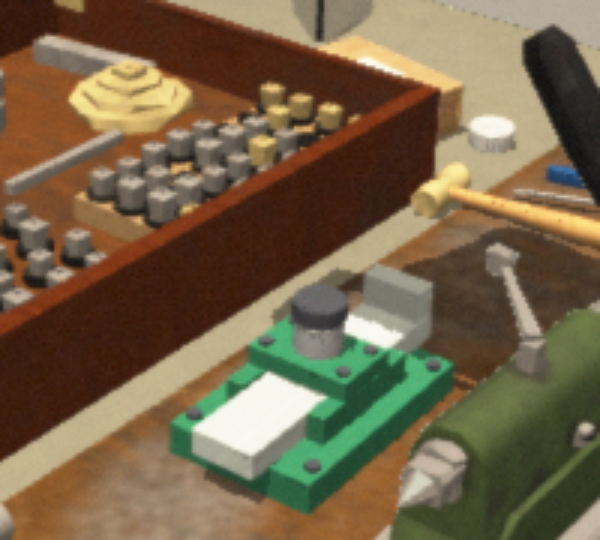

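The picture shows the head seated on the boss at about (310,320) in the crop, with the bar in place and the gripper clear.

```bash
python3 -c "
from cell import arm
print(arm.sign_off())"
```

```text
the job is handed in; nothing more can be done
None
```

The pin is pressed fully home through the bar with its head on the boss, the gripper is clear, and I handed the job in at about 15 s; the sign-off returned no verdict.

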